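# Make up two desk kits

### The arm

A 6-joint arm with a two-finger parallel gripper is mounted at the origin on the work surface. World frame = base frame: x ahead of the robot, y to its left, z up, the work surface at z = 0. Lengths are in m, angles in rad, forces in N, time in s.
With the tool pointing down it reaches from about 0.25 to 0.775 m from the base axis. Payload 4 kg.
Tool frame: the origin (TCP) lies on the centre line of the jaws, within the pads' length; the fingertips stand 17 mm ahead of it and the grasp point (between the pads) lies 2 mm behind it; z points along the fingers, y is the line along which they close (so a half turn about z gives the same grasp; the last joint's range is limited). The gripper opens to 94 mm and grips with 3 to 60 N. Pads are 16 mm wide; open, the fingers measure 119 mm over their backs; the gripper's body (75 mm by 177 mm) begins 78 mm behind the grasp point.
Start: joints at [1.192, 0.087, 1.371, -0, 1.684, -0.103], TCP at [0.15, 0.529, 0.223] pointing down, gripper open.
Joint ranges: [-3.1, 3.1], [-0.76, 2.03], [0.27, 2.55], [-1.08, 4.22], [0.17, 2.65], [-2.57, 2.57]. Speed limits (rad/s): [2.79, 2.79, 3.14, 3.14, 3.14, 3.14].

### API

Orientations are given as [roll, pitch, yaw] about the fixed x, y, z axes, in that order (R = Rz(yaw) Ry(pitch) Rx(roll)).
In Python, from bench import robot gives the robot as it stands.
- The arm moves only by the tool servo_tool, never from a script. Its argument "plan" is a list of rows, each a list of 7 numbers: the shift along the tool's x, y, z normalised to -1 to 1, where 1 is 0.1 m, then the turn, a rotation vector about the tool's x, y, z normalised to -1 to 1, where 1 is pi/2 rad, then the finger opening in mm, from 0 to 94. In form: [[x, y, z, ax, ay, az, gripper], ...]. A call has 1 to 12 rows; each row is the pose to reach, as a shift and turn from the pose commanded when the call began, along the tool's axes at that moment; what a row does not reach only later rows make up. A row lasts 1/12 s, in which the tool goes at most 41.7 mm and 7.16 degrees, less where a joint would pass 70% of its speed; a pose out of reach is approached as far as the arm can. A call with a number of a shift or a turn outside -1 to 1 is refused whole. A call with a gripper value outside its range is refused whole. The fingers move at their own pace and stop on an object; the grip force is fixed at half the most. Time passes only in rows, so rows that repeat a pose let the fingers close. It gives the time, the measured TCP pose, the force, the opening and the grip force at its end, in the units of the state.
- robot.get_obs(): the state, without advancing time (a new reading comes with each control period).
- robot.snapshot(name): name is "scene" or "top" or "wrist"; returns the picture (480x640x3 uint8, red, green, blue); there is no depth.
- robot.camera_params(name): a dict with "camera_matrix" (3x3 intrinsics, pixels), "distortion" ([k1, k2, p1, p2, k3] as OpenCV has them; the pictures are not rectified), "rvec" (rotation vector, rad) and "tvec" (3), from world to camera coordinates, as OpenCV has them; the wrist camera has in their place "tool_from_camera" (4x4, takes a point from camera to tool coordinates, whose origin is the TCP and whose axes are the flange's). Camera axes: x right, y down, z forward; pixel columns grow to the right and rows downward; lengths in m; the calibration is good to about 2 mm. A picture is of the moment at which its call begins: read the wrist's pose just before it. camera_params takes no time and is no camera call.
- robot.close_job(): hands the job in; it is judged then, once.
Trained networks look in the newest picture that a camera, given by its name, has taken for a name from the list of things; names that differ only in an ending like _2 or _b are one class to them, and where a whole thing is asked for, a point or a joint stands for the part that bears it (a point fixed in the world has none). Each returns a list of dicts, best first, with "conf" (0 to 1); they miss things now and then, are a little off and sometimes report something else, mostly with a low value. They report only what shows in the picture. A call takes as long as a camera call.
- robot.find_in(thing, camera): "extent" ([centre column, centre row, width, height] in pixels, round what is visible of it).
The state is a dict: "time": time; "joint_positions": joint angles; "qvel": joint speeds; "joint_torque": joint torques, N m; "tool_pos": TCP position; "ee_rot": TCP orientation; "wrist_force": force on the tool from outside, world axes, zero at the start; "wrist_torque": the same for the moment, N m; "width": finger opening in m; "finger_force": force on a finger pad.
Only numpy, scipy, OpenCV 4.12 (cv2) and the standard library are available. Lean on these libraries where they do the work, as an engineer would, in place of code of your own. Each camera call takes 0.05 s, during which the arm holds its last target. There are 200 camera calls.

### The job

Make up the desk kits for two new colleagues, the blue tray first and completely before anything goes into the white one. Blue tray: the red stapler in the long bay and the carton of staples in the small yellow-floored bay; white tray: the purple tape dispenser in the long bay, the yellow glue stick in the small yellow-floored bay and the small white correction-fluid bottle in the green-floored bay. Everything is to stand upright and flat on the floor of its bay; leave the black stapler and the pen cup where they are.

Things in the scene. Friction and masses are not known exactly. Their poses are not given: they have to be found in the camera images.
- blue_tray: Blue plastic tray, 151 x 151 mm, 16 mm high, fixed to the desk, walls and dividers 5 mm thick, floor 4 mm thick. Origin: centre of its underside, z up. It has three bays: the long bay (141 mm along the tray's x, 68 mm along its y) is centred at x 0, y +36.5 mm and has a plain floor; two small bays of 68 x 68 mm: the one with a yellow floor is centred at x -36.5, y -36.5 mm, the one with a green floor at x +36.5, y -36.5 mm. Takes the first kit; its green bay stays empty.
- white_tray: White plastic tray, 151 x 151 mm, 16 mm high, fixed to the desk, walls and dividers 5 mm thick, floor 4 mm thick. Origin: centre of its underside, z up. It has three bays: the long bay (141 mm along the tray's x, 68 mm along its y) is centred at x 0, y +36.5 mm and has a plain floor; two small bays of 68 x 68 mm: the one with a yellow floor is centred at x -36.5, y -36.5 mm, the one with a green floor at x +36.5, y -36.5 mm. Takes the second kit.
- red_stapler_center (a point): Red stapler, 118 mm long (its x), 36 mm wide at the base, 52 mm high; its upper arm, the part to grip, is 32 mm wide (its y) and runs from 24 mm up to the top. The point is its centre, half-way up, z up along its height.
- carton_center (a point): Brown cardboard carton of staples with an orange band, 52 mm (its x) x 36 mm (its y), 44 mm high. The point is its centre, half-way up, z up along its height.
- dispenser_center (a point): Purple tape dispenser, base 86 mm long (its x) x 32 mm wide (its y), 56 mm high in all; above the base stands a disc-shaped housing, 48 mm across and 28 mm thick (along its y), with flat sides, centred over the base, its axis 32 mm up: grip it across those flat sides. The point is its centre, half-way up, z up along its height.
- glue_center (a point): Glue stick standing upright, yellow tube of 29 mm diameter with a red cap of 30 mm from 66 mm up, 96 mm high. The point is its centre, half-way up, z up along its height.
- bottle_center (a point): Small correction-fluid bottle standing upright, white with a blue band, 28 mm diameter up to 50 mm, above that a blue cap of 22 mm diameter, 74 mm high in all. The point is its centre, half-way up, z up along its height.
- black_stapler_center (a point): Black stapler, 118 mm long (its x), 36 mm wide at the base, 52 mm high; its upper arm, the part to grip, is 32 mm wide (its y) and runs from 24 mm up to the top. A bystander, to be left alone. The point is its centre, half-way up, z up along its height.
- pen_cup_center (a point): Dark metal pen cup, 68 mm diameter, 100 mm high, its pens reach about 155 mm. A loose bystander, to be left alone. The point is its axis 50 mm up.

How it is judged:
By the outcome, as a careful person would: the job done as asked, in the order asked, and still so for the second after the job is handed in, with the robot touching nothing.
It also fails if it takes over 131 s, if anything falls off the work surface, if the arm or the gripper's body presses on something with over 40 N, if the wrist force passes 120 N, or if a joint passes its speed limit or range.

## Working session

There is one attempt and no reset: what is moved stays moved. The work goes in short steps, Python scripts to look and compute and a tool call to move; the robot and the scene stay as the last step left them, time stands still between calls to the robot, and variables do not carry over. Pictures are saved under pics/ and viewed, at most 14 in all, crops included, and the job is handed in when it is done.

Besides the shell and the picture viewer there is one more tool, called after "Request:" as name([rows], argument=value, ...), one row to a line, values as JSON. servo_tool: Moves the arm, as the interface text tells. Scaled input: -1 to 1 covers 0.1 m each way for a shift and pi/2 rad each way for a turn. Its arguments: {"type":"object","properties":{"plan":{"type":"array","items":{"type":"array","items":{"type":"number"}}}},"required":["plan"]}

```bash
mkdir -p pics; cat > h.py <<'E'
import numpy as np, cv2
from bench import robot
def snap(c,n):
    im=robot.snapshot(c); cv2.imwrite(f'pics/{n}.png',im[:,:,::-1]); return im
E
python3 - <<'E'
from h import *
o=robot.get_obs(); print(o['time'],o['tool_pos'],o['ee_rot'],o['width'])
for c in('scene','top'):
    snap(c,c+'0'); p=robot.camera_params(c); R=cv2.Rodrigues(np.array(p['rvec']))[0]
    print(c,p['camera_matrix'],p['distortion'],-R.T@np.array(p['tvec']).ravel(),R[2])
for t in 'blue_tray white_tray red_stapler_center carton_center dispenser_center glue_center bottle_center black_stapler_center pen_cup_center'.split():
    print(t,[(np.round(d['extent'],0),round(d['conf'],2)) for d in robot.find_in(t,'top')[:3]])
E
```

```text
0.0 [0.14957541 0.52874215 0.22129706] [-3.13937409e+00 -2.42709406e-04  2.86579016e+00] 0.09380026221292617
scene [[550.80716003   0.         314.98997493]
 [  0.         550.80716003 245.23442302]
 [  0.           0.           1.        ]] [-0.06794441  0.          0.          0.          0.        ] [ 1.18188675 -0.46005044  0.70625427] [-0.64065403  0.44700407 -0.62429943]
top [[476.98802824   0.         328.82097608]
 [  0.         476.98802824 236.21089554]
 [  0.           0.           1.        ]] [0.02725036 0.         0.         0.         0.        ] [0.34760426 0.01052133 0.90797572] [ 0.24689926 -0.01451278 -0.96893247]
blue_tray [(array([194., 322., 102.,  94.]), 0.69), (array([467., 308.,  87.,  84.]), 0.48)]
white_tray [(array([465., 309.,  89.,  88.]), 0.73)]
red_stapler_center [(array([390., 196.,  43.,  61.]), 0.95)]
carton_center [(array([369., 308.,  24.,  32.]), 0.91), (array([466., 309.,  87.,  88.]), 0.57)]
dispenser_center [(array([266., 217.,  16.,  40.]), 0.6)]
glue_center [(array([187., 210.,  30.,  35.]), 0.86)]
bottle_center [(array([302., 309.,  19.,  19.]), 0.66)]
black_stapler_center [(array([326., 200.,  35.,  67.]), 0.74)]
pen_cup_center [(array([368., 308.,  26.,  30.]), 0.75), (array([466., 174.,  57.,  64.]), 0.56)]
```

```bash
python3 -c "
import cv2
im=cv2.imread('pics/top0.png')[110:410,120:540]
cv2.imwrite('pics/top0c.png',cv2.resize(im,(798,570),interpolation=cv2.INTER_CUBIC))"
```

```text
(no output)
```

View pics/top0c.png

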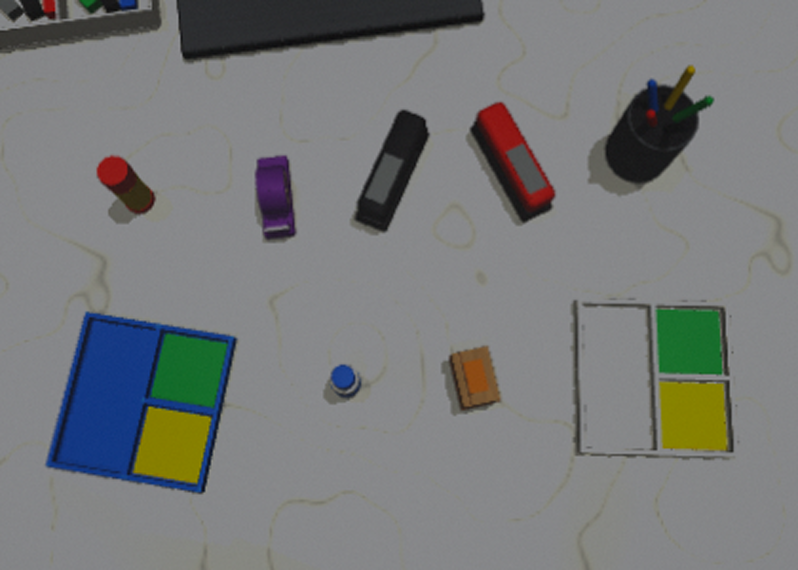

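View pics/scene0.png

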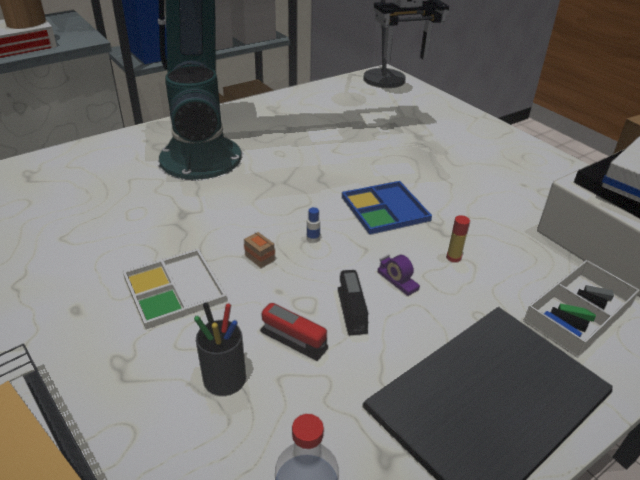

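The top view shows the blue tray (crop px 48–236, 313–492), the white tray (575–733, 301–457), the glue stick (125,185), the dispenser (275,195), the black stapler (392,170), the red stapler (513,160), the pen cup (650,135), the bottle (345,380) and the carton (475,378). The networks' boxes agree, except the low-confidence extras. The scene view shows everything upright and clear of each other.

```bash
cat > fit.py <<'E'
from h import *
from scipy.optimize import minimize
P={}
def cam(c):
    if c not in P: P[c]=robot.camera_params(c)
    return P[c]
def proj(X,c):
    p=cam(c); return cv2.projectPoints(np.float64(X),np.array(p['rvec']),np.array(p['tvec']),np.array(p['camera_matrix']),np.array(p['distortion']))[0][:,0]
def back(uv,z,c):
    p=cam(c); n=cv2.undistortPoints(np.float64(uv).reshape(-1,1,2),np.array(p['camera_matrix']),np.array(p['distortion']))[:,0]
    R=cv2.Rodrigues(np.array(p['rvec']))[0]; C=-R.T@np.array(p['tvec']).ravel()
    d=np.c_[n,np.ones(len(n))]@R; return (C+d*((z-C[2])/d[:,2])[:,None])[:,:2]
def box(l,w,z0,z1): return np.array([[sx*l/2,sy*w/2,z] for sx in(-1,1) for sy in(-1,1) for z in(z0,z1)])
def cyl(d,z0,z1): return np.array([[d/2*np.cos(a),d/2*np.sin(a),z] for a in np.arange(0,6.28,.3) for z in(z0,z1)])
def place(M,q):
    c,s=np.cos(q[2]),np.sin(q[2]); return np.c_[M[:,0]*c-M[:,1]*s+q[0],M[:,0]*s+M[:,1]*c+q[1],M[:,2]]
def hullmask(m,box):  # largest blob within box, convex hull
    x,y,w,h=box; k=np.zeros(m.shape,np.uint8); a,b=int(x-w/2-6),int(y-h/2-6)
    k[b:b+int(h)+12,a:a+int(w)+12]=255; m=cv2.bitwise_and(m,k)
    cs=cv2.findContours(m,0,cv2.CHAIN_APPROX_NONE)[0]; cs=[c for c in cs if cv2.contourArea(c)>8]
    return cv2.convexHull(np.vstack(cs))[:,0]
def fit(M,hulls,q0,yaw=True):
    def cost(q):
        q=list(q)+([] if yaw else [0]); e=0
        for c,h in hulls.items():
            g=cv2.convexHull(np.float32(proj(place(M,q),c)))[:,0]; h=np.float32(h)
            I=cv2.intersectConvexConvex(g,h)[0]; A=cv2.contourArea(g);B=cv2.contourArea(h)
            e+=1-I/(A+B-I)
        return e
    best=None
    for y in ([q0[2]+d for d in(-.3,0,.3)] if yaw else [0]):
        s=np.array([q0[0],q0[1]]+([y] if yaw else []))
        sim=np.vstack([s]+[s+np.eye(len(s))[i]*(.02,.02,.3)[i] for i in range(len(s))])
        r=minimize(cost,s,method='Nelder-Mead',options=dict(initial_simplex=sim,xatol=1e-5,fatol=1e-5,maxiter=400))
        if best is None or r.fun<best.fun: best=r
    return best.x,best.fun
E
cat > m.py <<'E'
from fit import *
I={c:cv2.cvtColor(cv2.imread(f'pics/{c}0.png'),cv2.COLOR_BGR2HSV) for c in('top','scene')}
robot.snapshot('scene')
def hsv(c,lo,hi): return cv2.inRange(I[c],np.array(lo),np.array(hi))
crop=lambda u,v:(u/1.9+120,v/1.9+110)
red=lambda c:hsv(c,(0,120,50),(6,255,255))|hsv(c,(172,120,50),(180,255,255))
J=[('red',box(118,32,24,52),red,crop(513,160),np.pi*-.15,'red_stapler_center'),
('carton',box(52,36,0,44),lambda c:hsv(c,(6,90,40),(22,255,255)),crop(475,378),1.4,'carton_center'),
('disp',np.vstack([box(86,32,0,12),[[24*np.cos(a),y,32+24*np.sin(a)] for a in np.arange(0,6.28,.2) for y in(-14,14)]]),lambda c:hsv(c,(130,90,30),(165,255,255)),crop(275,195),1.57,'dispenser_center'),
('glue',np.vstack([cyl(29,0,66),cyl(30,66,96)]),lambda c:red(c)|hsv(c,(6,90,40),(35,255,255)),crop(135,200),0,'glue_center'),
('bottlecap',cyl(22,52,74),lambda c:hsv(c,(100,120,40),(125,255,255)),crop(345,378),0,'bottle_center'),
('black',box(118,32,24,52),lambda c:hsv(c,(0,0,0),(180,255,70)),crop(392,170),-1.9,'black_stapler_center')]
for n,M,f,c0,y,nm in J:
    hs={}
    for c in('top','scene'):
        d=robot.find_in(nm,c)
        if d: hs[c]=hullmask(f(c),d[0]['extent'])
    yaw=n not in('glue','bottlecap'); q0=list(back([c0],.03,'top')[0])+[y+np.pi/2 if n in('red',) else y]
    for k in [hs]+[{c:hs[c]} for c in hs]:
        q,e=fit(M/1000,k,q0,yaw); print(n,list(k),np.round(q,4),round(e,3))
for n,cs in(('blue',[(87,313),(236,338),(203,492),(48,466)]),('white',[(575,301),(725,306),(733,457),(577,457)])):
    c=back([crop(*p) for p in cs],.016,'top'); print(n,np.round(c.mean(0),4),np.round(c,3).tolist())
g=back([crop(643,185),crop(635,150)],0,'top');print('cup',g, 'pen tops',back([crop(652,82),crop(690,68),crop(712,100)],.15,'top'),'cup rim ctr',back([crop(662,120)],.1,'top'))
E
python3 m.py
```

```text
red ['top', 'scene'] [ 0.6468 -0.1282  0.334 ] 0.504
red ['top'] [ 0.6541 -0.1258  0.3371] 0.228
red ['scene'] [ 0.6453 -0.1294  0.284 ] 0.264
carton ['top', 'scene'] [ 0.4298 -0.0683  1.0376] 0.658
carton ['top'] [ 0.4314 -0.0676  0.1597] 0.09
carton ['scene'] [ 0.4243 -0.0658  1.0608] 0.313
disp ['top', 'scene'] [0.6303 0.1196 0.1001] 0.337
disp ['top'] [0.634  0.1201 0.1008] 0.118
disp ['scene'] [ 0.6274  0.1205 -0.0936] 0.15
glue ['top', 'scene'] [0.638  0.2615] 0.238
glue ['top'] [0.6381 0.2615] 0.076
glue ['scene'] [0.6364 0.263 ] 0.159
bottlecap ['top', 'scene'] [0.4367 0.0553] 0.841
bottlecap ['top'] [0.4354 0.0546] 0.252
bottlecap ['scene'] [0.4414 0.0503] 0.514
black ['top', 'scene'] [ 0.6419 -0.0032 -0.4643] 0.365
black ['top'] [ 0.6421 -0.002  -0.4503] 0.065
black ['scene'] [ 0.662  -0.0157 -3.6334] 0.089
blue [0.4294 0.2516] [[0.519, 0.308], [0.485, 0.162], [0.34, 0.195], [0.374, 0.341]]
white [ 0.4204 -0.2429] [[0.501, -0.176], [0.487, -0.324], [0.342, -0.309], [0.351, -0.162]]
cup [[ 0.62239232 -0.26421515]
 [ 0.66150399 -0.26071534]] pen tops [[ 0.67310167 -0.23913635]
 [ 0.68446371 -0.27496085]
 [ 0.65240766 -0.29021425]] cup rim ctr [[ 0.65529834 -0.26005529]]
```

Request:
servo_tool([
  [-0.94,-0.7,0,0,0,0,94],
  [-0.94,-0.7,0,0,0,0,94],
  [-0.94,-0.7,0,0,0,0,94],
  [-0.94,-0.7,0,0,0,0,94],
])

```text
time: 1.53
tool_pos: [0.2241, 0.4327, 0.2229]
ee_rot: [-3.141, 0.003, 2.86]
wrist_force: [0.8, 0.8, -0.1]
width: 0.0942
finger_force: 0.0
```

Request:
servo_tool([
  [-0.94,-0.7,0,0,0,0,94],
  [-0.94,-0.7,0,0,0,0,94],
  [-0.94,-0.7,0,0,0,0,94],
])

```text
time: 1.78
tool_pos: [0.2932, 0.3421, 0.2227]
ee_rot: [3.141, 0.001, 2.867]
wrist_force: [0.8, -0.5, 0.1]
width: 0.0941
finger_force: 0.0
```

Request:
servo_tool([
  [-0.94,-0.7,0,0,0,0,94],
  [-0.94,-0.7,0,0,0,0,94],
  [-0.94,-0.7,0,0,0,0,94],
])

```text
time: 2.03
tool_pos: [0.365, 0.2487, 0.2228]
ee_rot: [3.141, 0.001, 2.865]
wrist_force: [0.3, 0.9, 1.1]
width: 0.0941
finger_force: 0.0
```

Request:
servo_tool([
  [-0.94,-0.7,0,0,0,0,94],
  [-0.94,-0.7,0,0,0,0,94],
  [-0.94,-0.7,0,0,0,0,94],
])

```text
time: 2.28
tool_pos: [0.4367, 0.1555, 0.2227]
ee_rot: [3.141, 0.001, 2.865]
wrist_force: [0.8, 0.6, -0.7]
width: 0.094
finger_force: 0.0
```

Request:
servo_tool([
  [-0.94,-0.7,0,0,0,0,94],
  [-0.94,-0.7,0,0,0,0,94],
  [-0.94,-0.7,0,0,0,0,94],
])

```text
time: 2.53
tool_pos: [0.5082, 0.0625, 0.2225]
ee_rot: [3.141, 0.001, 2.865]
wrist_force: [0.9, 1.0, 0.2]
width: 0.0939
finger_force: 0.0
```

Request:
servo_tool([
  [-0.94,-0.7,0,0,0,0,94],
  [-0.94,-0.7,0,0,0,0,94],
  [-0.94,-0.7,0,0,0,0,94],
])

```text
time: 2.78
tool_pos: [0.5796, -0.0306, 0.2222]
ee_rot: [3.142, 0.0, 2.865]
wrist_force: [0.6, 0.4, -0.2]
width: 0.0941
finger_force: 0.0
```

Request:
servo_tool([
  [-0.94,-0.7,0,0,0,-0.43,94],
  [-0.94,-0.7,0,0,0,-0.43,94],
  [-0.94,-0.7,0,0,0,-0.43,94],
  [-0.94,-0.7,0,0,0,-0.43,94],
  [-0.94,-0.7,0,0,0,-0.43,94],
  [-0.94,-0.7,0,0,0,-0.43,94],
  [-0.94,-0.7,0,0,0,-0.43,94],
])

```text
time: 3.37
tool_pos: [0.6499, -0.1213, 0.2219]
ee_rot: [3.141, -0.0, -2.741]
wrist_force: [0.2, 0.3, 0.8]
width: 0.0942
finger_force: 0.0
```

```bash
cat >> fit.py <<'E'
from scipy.spatial.transform import Rotation as Ro
def wrist(name):
    o=robot.get_obs(); p=dict(robot.camera_params('wrist')); T=np.eye(4)
    T[:3,:3]=Ro.from_euler('xyz',o['ee_rot']).as_matrix(); T[:3,3]=o['tool_pos']
    W=np.linalg.inv(T@np.array(p['tool_from_camera'])); p['rvec']=cv2.Rodrigues(W[:3,:3])[0]; p['tvec']=W[:3,3]
    P['wrist']=p; im=snap('wrist',name); return o,im,cv2.cvtColor(im,cv2.COLOR_RGB2HSV)
def rng(H,lo,hi): return cv2.inRange(H,np.array(lo),np.array(hi))
def red(H): return rng(H,(0,120,40),(6,255,255))|rng(H,(172,120,40),(180,255,255))
def tell(o,x,y,z,yaw):  # shift and turn to a target, in the tool's axes
    R=Ro.from_euler('xyz',o['ee_rot']).as_matrix(); d=R.T@(np.array([x,y,z])-o['tool_pos'])
    t=(yaw-o['ee_rot'][2]+np.pi/2)%np.pi-np.pi/2
    print('pos',np.round(o['tool_pos'],4),'yaw',round(o['ee_rot'][2],3),'shift',np.round(d*10,3),'az',round(-t/(np.pi/2),3),'time',round(o['time'],1))
E
python3 - <<'E'
from fit import *
o,im,H=wrist('w1'); print(robot.camera_params('wrist')['tool_from_camera'])
d=robot.find_in('red_stapler_center','wrist'); print(d)
h=hullmask(red(H),d[0]['extent']); q,e=fit(box(.118,.032,.024,.052),{'wrist':h},[.65,-.126,.4]); print(q,e); tell(o,q[0],q[1],.04,q[2])
cv2.polylines(im,[np.int32(cv2.convexHull(np.float32(proj(place(box(.118,.032,.024,.052),q),'wrist'))))],1,(0,255,0),1); cv2.imwrite('pics/w1b.png',im[:,:,::-1])
E
```

```text
[[ 1.02499270e-03 -9.60288115e-01 -2.79008398e-01  8.06339898e-02]
 [ 9.99999423e-01  8.94175365e-04  5.96133086e-04  3.96847608e-04]
 [-3.22977081e-04 -2.79008848e-01  9.60288477e-01 -1.62263923e-01]
 [ 0.00000000e+00  0.00000000e+00  0.00000000e+00  1.00000000e+00]]
[{'extent': [316.8, 213.0, 41.7, 132.2], 'conf': 0.86}]
[ 0.65094433 -0.12529811  0.40106749] 0.10734459054829804
pos [ 0.6499 -0.1213  0.2219] yaw -2.741 shift [ 0.006 -0.042  1.819] az -0.001 time 3.4
```

View pics/w1b.png

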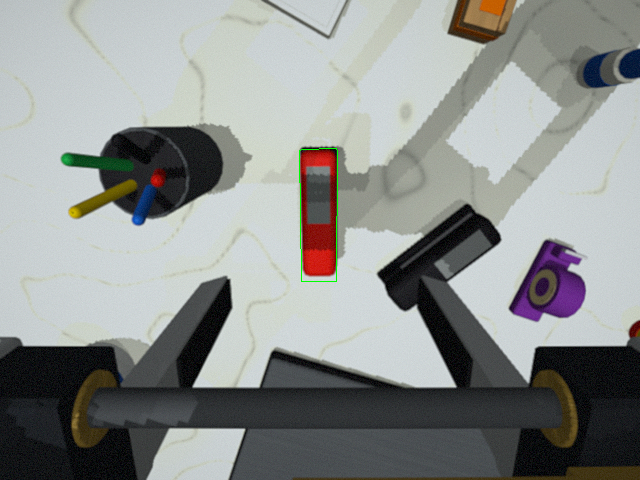

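The fitted outline (302–337, 148–282) sits on the red stapler, and the cup's pens (75–160, 160–215) stay left of the jaws. I'm going down to the upper arm.

Request:
servo_tool([
  [0.01,-0.04,0.9,0,0,0,60],
  [0.01,-0.04,0.9,0,0,0,60],
  [0.01,-0.04,0.9,0,0,0,60],
  [0.01,-0.04,0.9,0,0,0,60],
])

```text
time: 3.8
tool_pos: [0.6474, -0.1244, 0.1278]
ee_rot: [3.135, -0.007, -2.742]
wrist_force: [-0.7, 0.0, 0.2]
width: 0.0707
finger_force: 0.0
```

Request:
servo_tool([
  [0,0,0.3,0,0,0,60],
  [0,0,0.6,0,0,0,60],
  [0,0,0.8,0,0,0,60],
  [0,0,0.89,0,0,0,60],
  [0,0,0.89,0,0,0,60],
  [0,0,0.89,0,0,0,60],
])

```text
time: 4.3
tool_pos: [0.6516, -0.1257, 0.046]
ee_rot: [-3.139, 0.003, -2.742]
wrist_force: [0.4, 0.0, -0.3]
width: 0.0599
finger_force: 0.0
```

Request:
servo_tool([
  [0,0,0,0,0,0,20],
  [0,0,0,0,0,0,20],
  [0,0,0,0,0,0,20],
  [0,0,0,0,0,0,20],
  [0,0,0,0,0,0,20],
  [0,0,0,0,0,0,20],
  [0,0,0,0,0,0,20],
  [0,0,0,0,0,0,20],
  [0,0,0,0,0,0,20],
])

```text
time: 5.05
tool_pos: [0.6507, -0.1258, 0.0445]
ee_rot: [-3.14, 0.001, -2.742]
wrist_force: [0.4, -0.3, 5.0]
width: 0.0318
finger_force: 30.0
```

Request:
servo_tool([
  [0,0,-0.3,0,0,0,20],
  [0,0,-0.7,0,0,0,20],
  [0,0,-1,0,0,0,20],
  [0,0,-1,0,0,0,20],
])

```text
time: 5.38
tool_pos: [0.6533, -0.1261, 0.1511]
ee_rot: [-3.134, 0.01, -2.742]
wrist_force: [0.4, 0.1, -0.5]
width: 0.0316
finger_force: 30.0
```

Request:
servo_tool([
  [0.07,0.3,-0.2,0,0,0,20],
  [0.07,0.6,-0.2,0,0,0,20],
  [0.07,0.93,-0.2,0,0,0,20],
  [0.07,0.93,-0.2,0,0,0,20],
])

```text
time: 5.72
tool_pos: [0.6045, -0.037, 0.1614]
ee_rot: [3.135, -0.003, -2.737]
wrist_force: [0.8, 0.3, -1.5]
width: 0.032
finger_force: 30.0
```

Request:
servo_tool([
  [0.07,0.3,0,0,0,0,20],
  [0.07,0.6,0,0,0,0,20],
  [0.07,0.93,0,0,0,0,20],
])

```text
time: 5.97
tool_pos: [0.5632, 0.0407, 0.1606]
ee_rot: [3.14, -0.004, -2.744]
wrist_force: [-0.5, 0.6, -1.6]
width: 0.0319
finger_force: 30.0
```

Request:
servo_tool([
  [0.07,0.3,0,0,0,0,20],
  [0.07,0.6,0,0,0,0,20],
  [0.07,0.93,0,0,0,0,20],
])

```text
time: 6.22
tool_pos: [0.5204, 0.1239, 0.1609]
ee_rot: [3.141, -0.004, -2.743]
wrist_force: [0.4, -0.3, -1.7]
width: 0.0317
finger_force: 30.0
```

Request:
servo_tool([
  [0.07,0.3,0,0,0,0,20],
  [0.07,0.6,0,0,0,0,20],
  [0.07,0.93,0,0,0,0,20],
])

```text
time: 6.47
tool_pos: [0.4778, 0.2068, 0.161]
ee_rot: [3.141, -0.004, -2.743]
wrist_force: [0.8, 0.4, -1.2]
width: 0.0319
finger_force: 30.0
```

Request:
servo_tool([
  [0.07,0.3,0,0,0,0.07,20],
  [0.07,0.6,0,0,0,0.14,20],
  [0.07,0.93,0,0,0,0.21,20],
  [0.07,0.93,0,0,0,0.28,20],
  [0.07,0.93,0,0,0,0.35,20],
  [0.07,0.93,0,0,0,0.4,20],
  [0.07,0.93,0,0,0,0.4,20],
  [0.07,0.93,0,0,0,0.4,20],
  [0.07,0.93,0,0,0,0.4,20],
])

```text
time: 7.22
tool_pos: [0.4365, 0.2889, 0.1622]
ee_rot: [-3.14, -0.002, 2.914]
wrist_force: [0.4, -0.3, -2.0]
width: 0.0319
finger_force: 30.0
```

```bash
python3 - <<'E'
from fit import *
o,im,H=wrist('w2')
e=robot.find_in('blue_tray','wrist');print(e[:2])
m=rng(H,(100,120,40),(130,255,255))
cs=max(cv2.findContours(m,0,1)[0],key=cv2.contourArea); 
# yellow / green floor centres
for n,lo,hi in(('y',(22,120,60),(36,255,255)),('g',(45,90,40),(80,255,255))):
    k=rng(H,lo,hi); c=max(cv2.findContours(k,0,1)[0],key=cv2.contourArea); r=cv2.minAreaRect(c); print(n,r, np.round(back([r[0]],.004,'wrist'),4))
tell(o,.4375,.287,.05,-.224)
E
```

```text
[{'extent': [281.6, 226.1, 194.7, 181.6], 'conf': 0.59}]
y ((237.0, 183.0), (76.0, 80.0), 90.0) [[0.3863 0.2269]]
g ((242.0, 266.5), (65.0, 74.0), 90.0) [[0.4582 0.2102]]
pos [0.4365 0.2889 0.1622] yaw 2.914 shift [-0.015 -0.014  1.122] az -0.002 time 7.2
```

View pics/w2.png

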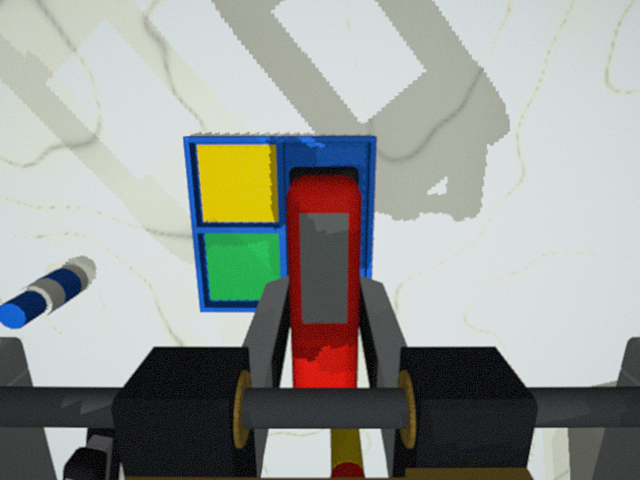

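The wrist view shows the red stapler (290–360, 175–390) aligned over the long bay, with the yellow floor (237,183) and green floor (242,266) where I predicted. I'm lowering it.

Request:
servo_tool([
  [-0.01,-0.01,0.3,0,0,0,20],
  [-0.01,-0.01,0.6,0,0,0,20],
  [-0.01,-0.01,0.8,0,0,0,20],
  [-0.01,-0.01,0.95,0,0,0,20],
  [-0.01,-0.01,0.95,0,0,0,20],
  [-0.01,-0.01,0.95,0,0,0,20],
  [-0.01,-0.01,0.95,0,0,0,20],
])

```text
time: 7.9
tool_pos: [0.4386, 0.2884, 0.0698]
ee_rot: [3.14, 0.002, 2.913]
wrist_force: [0.1, 0.5, -1.7]
width: 0.0321
finger_force: 30.0
```

Request:
servo_tool([
  [0,0,0.06,0,0,0,20],
  [0,0,0.12,0,0,0,20],
  [0,0,0.17,0,0,0,20],
  [0,0,0.17,0,0,0,20],
  [0,0,0.17,0,0,0,20],
  [0,0,0.17,0,0,0,20],
])

```text
time: 8.4
tool_pos: [0.4377, 0.2881, 0.0515]
ee_rot: [3.141, 0.0, 2.913]
wrist_force: [0.1, -0.5, -2.4]
width: 0.0317
finger_force: 30.0
```

Request:
servo_tool([
  [0,0,0.015,0,0,0,20],
  [0,0,0.025,0,0,0,20],
  [0,0,0.025,0,0,0,20],
  [0,0,0.025,0,0,0,20],
])

```text
time: 8.73
tool_pos: [0.4377, 0.288, 0.049]
ee_rot: [3.142, -0.0, 2.913]
wrist_force: [-0.5, 0.0, -2.0]
width: 0.0318
finger_force: 30.0
```

Request:
servo_tool([
  [0,0,0.01,0,0,0,20],
  [0,0,0.015,0,0,0,20],
  [0,0,0.015,0,0,0,20],
  [0,0,0.015,0,0,0,20],
])

```text
time: 9.07
tool_pos: [0.438, 0.2882, 0.0484]
ee_rot: [3.141, 0.001, 2.913]
wrist_force: [-2.4, -1.4, 4.4]
width: 0.0317
finger_force: 30.0
```

Request:
servo_tool([
  [0,0,0,0,0,0,50],
  [0,0,0,0,0,0,50],
  [0,0,0,0,0,0,50],
  [0,0,0,0,0,0,50],
  [0,0,-0.3,0,0,0,50],
  [0,0,-0.6,0,0,0,50],
  [0,0,-0.95,0,0,0,50],
  [0,0,-0.95,0,0,0,50],
])

```text
time: 9.73
tool_pos: [0.4414, 0.29, 0.1504]
ee_rot: [3.132, 0.011, 2.913]
wrist_force: [0.5, 0.1, -0.2]
width: 0.05
finger_force: 0.0
```

Request:
servo_tool([
  [-0.19,-0.3,-0.4,0,0,0,60],
  [-0.19,-0.6,-0.5,0,0,0,60],
  [-0.19,-0.87,-0.5,0,0,0,60],
])

```text
time: 9.98
tool_pos: [0.439, 0.1982, 0.197]
ee_rot: [3.138, 0.008, 2.913]
wrist_force: [0.9, 1.3, -0.3]
width: 0.0595
finger_force: 0.0
```

Request:
servo_tool([
  [-0.19,-0.3,0,0,0,0,60],
  [-0.19,-0.6,0,0,0,0,60],
  [-0.19,-0.87,0,0,0,0,60],
])

```text
time: 10.23
tool_pos: [0.4352, 0.1082, 0.1921]
ee_rot: [-3.141, 0.0, 2.912]
wrist_force: [0.3, -0.1, -0.1]
width: 0.0599
finger_force: 0.0
```

Request:
servo_tool([
  [-0.19,-0.3,0,0,0,0,60],
  [-0.19,-0.6,0,0,0,0,60],
  [-0.19,-0.87,0,0,0,0,60],
])

```text
time: 10.48
tool_pos: [0.4339, 0.0192, 0.1919]
ee_rot: [-3.141, -0.0, 2.912]
wrist_force: [0.9, -1.1, -0.6]
width: 0.0596
finger_force: 0.0
```

Request:
servo_tool([
  [-0.19,-0.3,0,0,0,-0.07,60],
  [-0.19,-0.6,0,0,0,-0.14,60],
  [-0.19,-0.87,0,0,0,-0.2,60],
  [-0.19,-0.87,0,0,0,-0.25,60],
  [-0.19,-0.87,0,0,0,-0.25,60],
  [-0.19,-0.87,0,0,0,-0.25,60],
  [-0.19,-0.87,0,0,0,-0.25,60],
])

```text
time: 11.07
tool_pos: [0.4329, -0.0676, 0.1922]
ee_rot: [3.141, -0.0, -2.978]
wrist_force: [0.0, 0.1, -0.0]
width: 0.0602
finger_force: 0.0
```

```bash
python3 - <<'E'
from fit import *
o,im,H=wrist('w3')
d=robot.find_in('carton_center','wrist'); print(d)
h=hullmask(rng(H,(6,80,30),(22,255,255)),d[0]['extent']); M=box(.052,.036,0,.044);q,e=fit(M,{'wrist':h},[.431,-.068,.16]); print(q,e); tell(o,q[0],q[1],.03,q[2])
cv2.polylines(im,[np.int32(cv2.convexHull(np.float32(proj(place(M,q),'wrist'))))],1,(0,255,0),1)
# top check of the blue tray
t=snap('top','t3')[270:380,130:260]; d2=cv2.resize(t,None,fx=3,fy=3)
out=np.zeros((480,640+390,3),np.uint8); out[:,:640]=im; out[:330,640:]=d2
cv2.imwrite('pics/w3b.png',cv2.resize(out,(798,372))[:,:,::-1])
E
```

```text
[{'extent': [322.6, 222.6, 49.8, 72.1], 'conf': 0.79}]
[ 0.43123218 -0.06756458  0.18903267] 0.08229785948519808
pos [ 0.4329 -0.0676  0.1922] yaw -2.978 shift [0.016 0.003 1.622] az -0.016 time 11.1
```

View pics/w3b.png

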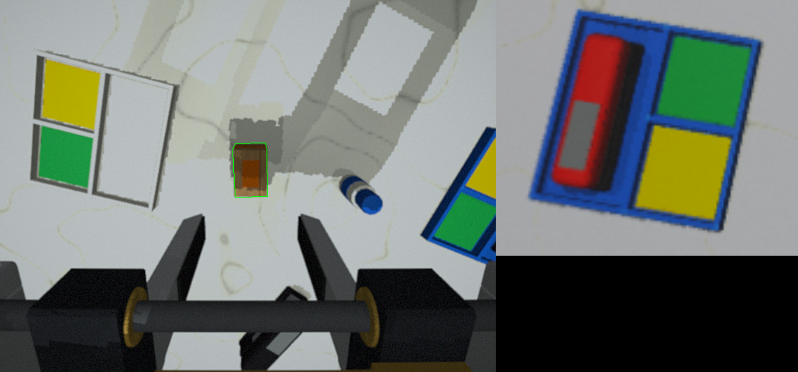

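The stapler stands in the blue tray's long bay (right-hand crop). The carton outline (235–267, 143–197) fits, so I'm grasping the carton.

Request:
servo_tool([
  [0.02,0,0.4,0,0,-0.02,60],
  [0.02,0,0.8,0,0,-0.02,60],
  [0.02,0,0.9,0,0,-0.02,60],
])

```text
time: 11.47
tool_pos: [0.427, -0.0667, 0.0966]
ee_rot: [3.137, -0.009, -2.945]
wrist_force: [-2.1, 0.3, -1.2]
width: 0.0598
finger_force: 0.0
```

Request:
servo_tool([
  [0,0,0.3,0,0,0,60],
  [0,0,0.5,0,0,0,60],
  [0,0,0.65,0,0,0,60],
  [0,0,0.7,0,0,0,60],
  [0,0,0.7,0,0,0,60],
  [0,0,0.7,0,0,0,60],
  [0,0,0.7,0,0,0,20],
  [0,0,0.7,0,0,0,20],
  [0,0,0.7,0,0,0,20],
  [0,0,0.7,0,0,0,20],
  [0,0,0.7,0,0,0,20],
  [0,0,0.7,0,0,0,20],
])

```text
time: 12.47
tool_pos: [0.4314, -0.0686, 0.0333]
ee_rot: [-3.141, 0.001, -2.946]
wrist_force: [0.6, 0.8, 4.1]
width: 0.0358
finger_force: 29.7
```

Request:
servo_tool([
  [0,0,0,0,0,0,20],
  [0,0,0,0,0,0,20],
  [0,0,0,0,0,0,20],
])

```text
time: 12.72
tool_pos: [0.4314, -0.0686, 0.0333]
ee_rot: [-3.141, 0.001, -2.946]
wrist_force: [-0.8, 0.8, 5.3]
width: 0.0358
finger_force: 29.7
```

Request:
servo_tool([
  [0,0,-0.3,0,0,0,20],
  [0,0,-0.7,0,0,0,20],
  [0,0,-1,0,0,0,20],
  [0,0,-1,0,0,0,20],
])

```text
time: 13.05
tool_pos: [0.4345, -0.0695, 0.1389]
ee_rot: [-3.136, 0.011, -2.946]
wrist_force: [1.7, -0.6, 0.1]
width: 0.0359
finger_force: 29.7
```

Request:
servo_tool([
  [-0.04,0.3,-0.1,0,0,0,20],
  [-0.04,0.6,-0.1,0,0,0,20],
  [-0.04,0.99,-0.1,0,0,0,20],
])

```text
time: 13.3
tool_pos: [0.4155, 0.0293, 0.1419]
ee_rot: [-3.141, -0.0, -2.95]
wrist_force: [0.1, 0.6, -0.8]
width: 0.0357
finger_force: 29.7
```

Request:
servo_tool([
  [-0.04,0.3,0,0,0,0,20],
  [-0.04,0.6,0,0,0,0,20],
  [-0.04,0.99,0,0,0,0,20],
])

```text
time: 13.55
tool_pos: [0.3994, 0.1278, 0.141]
ee_rot: [-3.141, -0.002, -2.948]
wrist_force: [1.9, -0.2, -0.8]
width: 0.0366
finger_force: 29.7
```

Request:
servo_tool([
  [-0.04,0.3,0,0,0,0.07,20],
  [-0.04,0.6,0,0,0,0.14,20],
  [-0.04,0.99,0,0,0,0.2,20],
  [-0.04,0.99,0,0,0,0.27,20],
  [-0.04,0.99,0,0,0,0.27,20],
  [-0.04,0.99,0,0,0,0.27,20],
  [-0.04,0.99,0,0,0,0.27,20],
])

```text
time: 14.13
tool_pos: [0.3847, 0.2243, 0.1416]
ee_rot: [-3.14, -0.001, 2.914]
wrist_force: [-0.2, 0.2, -0.6]
width: 0.0363
finger_force: 29.7
```

```bash
python3 - <<'E'
from fit import *
o=robot.get_obs(); tell(o,.386,.225,.0375,-.224)
E
```

```text
pos [0.3847 0.2243 0.1416] yaw 2.914 shift [-0.012  0.011  1.041] az -0.002 time 14.1
```

Request:
servo_tool([
  [-0.01,0.01,0.3,0,0,0,20],
  [-0.01,0.01,0.6,0,0,0,20],
  [-0.01,0.01,0.8,0,0,0,20],
  [-0.01,0.01,0.9,0,0,0,20],
  [-0.01,0.01,0.95,0,0,0,20],
  [-0.01,0.01,0.98,0,0,0,20],
  [-0.01,0.01,1,0,0,0,20],
  [-0.01,0.01,1,0,0,0,20],
])

```text
time: 14.8
tool_pos: [0.387, 0.2261, 0.0434]
ee_rot: [3.14, 0.002, 2.913]
wrist_force: [0.4, 0.0, -1.6]
width: 0.0362
finger_force: 29.7
```

Request:
servo_tool([
  [0,0,0.02,0,0,0,20],
  [0,0,0.04,0,0,0,20],
  [0,0,0.05,0,0,0,20],
  [0,0,0.05,0,0,0,20],
  [0,0,0.05,0,0,0,20],
])

```text
time: 15.22
tool_pos: [0.3862, 0.2261, 0.0376]
ee_rot: [3.141, 0.0, 2.913]
wrist_force: [-0.5, -0.2, -0.7]
width: 0.0363
finger_force: 29.7
```

Request:
servo_tool([
  [0,0,0.005,0,0,0,20],
  [0,0,0.005,0,0,0,50],
  [0,0,0.005,0,0,0,50],
  [0,0,0.005,0,0,0,50],
  [0,0,0.005,0,0,0,50],
  [0,0,-0.2,0,0,0,50],
  [0,0,-0.6,0,0,0,50],
  [0,0,-0.95,0,0,0,50],
  [0,0,-0.95,0,0,0,50],
])

```text
time: 15.97
tool_pos: [0.3903, 0.2278, 0.1404]
ee_rot: [3.133, 0.012, 2.913]
wrist_force: [0.4, -0.4, 1.0]
width: 0.0501
finger_force: 0.0
```

Request:
servo_tool([
  [-0.3,-0.16,-0.4,0,0,0,60],
  [-0.6,-0.16,-0.6,0,0,0,60],
  [-0.88,-0.16,-0.6,0,0,0,60],
])

```text
time: 16.22
tool_pos: [0.4711, 0.1904, 0.198]
ee_rot: [3.137, 0.009, 2.913]
wrist_force: [-0.1, 0.2, 1.7]
width: 0.0599
finger_force: 0.0
```

Request:
servo_tool([
  [-0.3,-0.16,0,0,0,0,60],
  [-0.6,-0.16,0,0,0,0,60],
  [-0.88,-0.16,0,0,0,0,60],
])

```text
time: 16.47
tool_pos: [0.5518, 0.1537, 0.1923]
ee_rot: [3.141, 0.0, 2.912]
wrist_force: [-0.1, 0.1, -0.8]
width: 0.0599
finger_force: 0.0
```

Request:
servo_tool([
  [-0.3,-0.16,0,0,0,-0.07,60],
  [-0.6,-0.16,0,0,0,-0.14,60],
  [-0.88,-0.16,0,0,0,-0.21,60],
  [-0.88,-0.16,0,0,0,-0.21,60],
  [-0.88,-0.16,0,0,0,-0.21,60],
  [-0.88,-0.16,0,0,0,-0.21,60],
  [-0.88,-0.16,0,0,0,-0.21,60],
])

```text
time: 17.05
tool_pos: [0.6315, 0.1199, 0.1927]
ee_rot: [3.141, -0.0, -3.04]
wrist_force: [-0.1, 0.2, 0.1]
width: 0.0598
finger_force: 0.0
```

```bash
python3 - <<'E'
from fit import *
o,im,H=wrist('w4')
d=robot.find_in('dispenser_center','wrist'); print(d)
M=np.vstack([box(86,32,0,12),[[24*np.cos(a),y,32+24*np.sin(a)] for a in np.arange(0,6.28,.2) for y in(-14,14)]])/1000
h=hullmask(rng(H,(130,80,30),(168,255,255)),d[0]['extent']);q,e=fit(M,{'wrist':h},[.632,.12,.1]); print(q,e); tell(o,q[0],q[1],.038,q[2])
cv2.polylines(im,[np.int32(cv2.convexHull(np.float32(proj(place(M,q),'wrist'))))],1,(0,255,0),1)
t=snap('top','t4')[270:380,130:260]; d2=cv2.resize(t,None,fx=3,fy=3)
out=np.zeros((480,640+390,3),np.uint8); out[:,:640]=im; out[:330,640:]=d2
cv2.imwrite('pics/w4b.png',cv2.resize(out,(798,372))[:,:,::-1])
E
```

```text
[{'extent': [324.5, 216.3, 36.4, 91.8], 'conf': 0.76}]
[0.63295792 0.12031282 0.09046473] 0.07969966955841223
pos [0.6315 0.1199 0.1927] yaw -3.04 shift [-0.015  0.002  1.547] az 0.007 time 17.1
```

View pics/w4b.png

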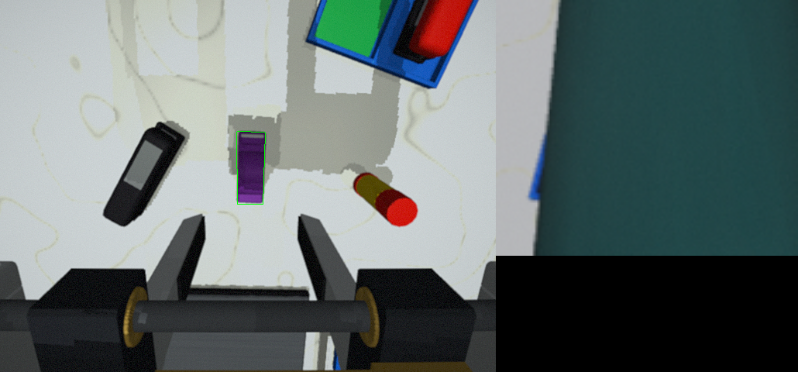

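The dispenser outline (237–265, 131–204) fits, but the arm hides the blue tray in the top view, so I'll check that tray on the way to the white one. I'm grasping the dispenser across its housing.

Request:
servo_tool([
  [-0.015,0,0.4,0,0,0,55],
  [-0.015,0,0.8,0,0,0,55],
  [-0.015,0,0.9,0,0,0,55],
])

```text
time: 17.45
tool_pos: [0.6295, 0.1195, 0.0959]
ee_rot: [3.141, -0.011, -3.04]
wrist_force: [-1.6, -0.5, -1.8]
width: 0.0548
finger_force: 0.0
```

Request:
servo_tool([
  [0,0,0.3,0,0,0,55],
  [0,0,0.5,0,0,0,55],
  [0,0,0.6,0,0,0,55],
  [0,0,0.63,0,0,0,55],
  [0,0,0.63,0,0,0,55],
  [0,0,0.63,0,0,0,55],
  [0,0,0.63,0,0,0,15],
  [0,0,0.63,0,0,0,15],
  [0,0,0.63,0,0,0,15],
  [0,0,0.63,0,0,0,15],
  [0,0,0.63,0,0,0,15],
  [0,0,0.63,0,0,0,15],
])

```text
time: 18.45
tool_pos: [0.6342, 0.1196, 0.0401]
ee_rot: [3.142, 0.001, -3.04]
wrist_force: [0.1, 0.2, 1.0]
width: 0.028
finger_force: 29.7
```

Request:
servo_tool([
  [0,0,0,0,0,0,15],
  [0,0,0,0,0,0,15],
  [0,0,0,0,0,0,15],
])

```text
time: 18.7
tool_pos: [0.6342, 0.1196, 0.0401]
ee_rot: [3.142, 0.001, -3.04]
wrist_force: [-0.5, -0.8, 3.7]
width: 0.0277
finger_force: 29.7
```

Request:
servo_tool([
  [0,0,-0.3,0,0,0,15],
  [0,0,-0.7,0,0,0,15],
  [0,0,-1,0,0,0,15],
  [0,0,-1,0,0,0,15],
])

```text
time: 19.03
tool_pos: [0.6376, 0.1199, 0.1475]
ee_rot: [3.142, 0.013, -3.04]
wrist_force: [0.8, 0.2, 0.8]
width: 0.028
finger_force: 29.7
```

Request:
servo_tool([
  [0.2,-0.25,-0.25,0,0,0,15],
  [0.4,-0.5,-0.25,0,0,0,15],
  [0.6,-0.76,-0.25,0,0,0,15],
])

```text
time: 19.28
tool_pos: [0.5816, 0.0375, 0.1644]
ee_rot: [-3.141, 0.001, -3.039]
wrist_force: [-0.3, -0.6, -0.4]
width: 0.0279
finger_force: 29.7
```

Request:
servo_tool([
  [0.2,-0.25,0,0,0,0,15],
  [0.4,-0.5,0,0,0,0,15],
  [0.6,-0.76,0,0,0,0,15],
])

```text
time: 19.53
tool_pos: [0.5281, -0.0446, 0.1625]
ee_rot: [3.141, -0.003, -3.04]
wrist_force: [0.8, -0.5, -0.8]
width: 0.0281
finger_force: 29.7
```

Request:
servo_tool([
  [0.2,-0.25,0,0,0,0,15],
  [0.4,-0.5,0,0,0,0,15],
  [0.6,-0.76,0,0,0,0,15],
])

```text
time: 19.78
tool_pos: [0.4761, -0.1262, 0.1626]
ee_rot: [3.14, -0.002, -3.04]
wrist_force: [-0.0, -0.1, -1.2]
width: 0.0278
finger_force: 29.7
```

Request:
servo_tool([
  [0.2,-0.25,0,0,0,0.06,15],
  [0.4,-0.5,0,0,0,0.12,15],
  [0.6,-0.76,0,0,0,0.125,15],
  [0.6,-0.76,0,0,0,0.125,15],
  [0.6,-0.76,0,0,0,0.125,15],
  [0.6,-0.76,0,0,0,0.125,15],
])

```text
time: 20.28
tool_pos: [0.4255, -0.2066, 0.1633]
ee_rot: [3.14, -0.001, 3.046]
wrist_force: [-0.1, -0.2, -0.5]
width: 0.0277
finger_force: 29.7
```

```bash
python3 - <<'E'
from fit import *
o,im,H=wrist('w5')
tell(o,.4239,-.2066,.044,-.096)
T=np.array([[sx*.0755,sy*.0755,.016] for sx,sy in((1,1),(1,-1),(-1,-1),(-1,1))]); F=[np.array([[cx+sx*.034,-.0365+sy*.034,.004] for sx,sy in((1,1),(1,-1),(-1,-1),(-1,1))]) for cx in(-.0365,.0365)]
for M in [T]+F: cv2.polylines(im,[np.int32(np.round(proj(place(M,(.4204,-.2429,-.096)),'wrist')))],1,(255,0,0),1)
t=snap('top','t5')[270:380,130:260]; d2=cv2.resize(t,None,fx=3,fy=3)
out=np.zeros((480,640+390,3),np.uint8); out[:,:640]=im; out[:330,640:]=d2
cv2.imwrite('pics/w5b.png',cv2.resize(out,(798,372))[:,:,::-1])
E
```

```text
pos [ 0.4255 -0.2066  0.1633] yaw 3.046 shift [ 0.015 -0.004  1.193] az 0.0 time 20.3
```

View pics/w5b.png

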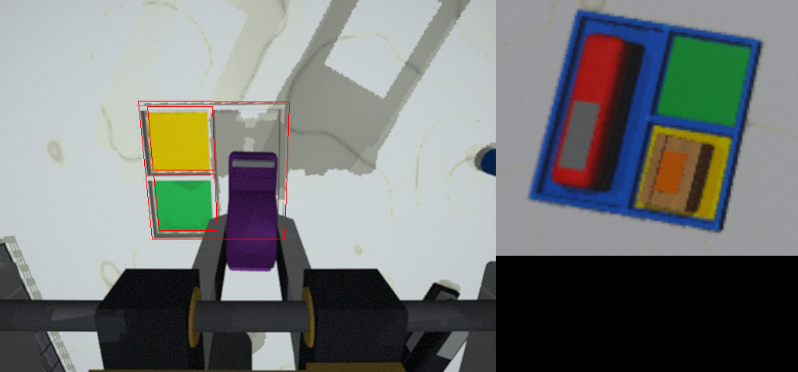

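The blue tray is complete, with the stapler in the long bay and the carton in the yellow bay, both upright. The white tray's predicted outline (139–289, 101–238) is within about 2 mm, and the dispenser is over its long bay.

Request:
servo_tool([
  [0.01,0,0.3,0,0,0,15],
  [0.01,0,0.6,0,0,0,15],
  [0.01,0,0.9,0,0,0,15],
  [0.01,0,1,0,0,0,15],
  [0.01,0,1,0,0,0,15],
])

```text
time: 20.8
tool_pos: [0.423, -0.2046, 0.061]
ee_rot: [3.138, -0.007, 3.048]
wrist_force: [0.1, 0.8, -1.0]
width: 0.0281
finger_force: 29.7
```

Request:
servo_tool([
  [0,0,0.08,0,0,0,15],
  [0,0,0.13,0,0,0,15],
  [0,0,0.16,0,0,0,15],
  [0,0,0.18,0,0,0,15],
  [0,0,0.19,0,0,0,15],
  [0,0,0.19,0,0,0,15],
  [0,0,0.19,0,0,0,15],
])

```text
time: 21.38
tool_pos: [0.4251, -0.2073, 0.0459]
ee_rot: [-3.141, 0.001, 3.046]
wrist_force: [-0.2, 0.0, -0.7]
width: 0.0282
finger_force: 29.7
```

Request:
servo_tool([
  [0,0,0.01,0,0,0,15],
  [0,0,0.02,0,0,0,15],
  [0,0,0.02,0,0,0,15],
  [0,0,0.02,0,0,0,15],
])

```text
time: 21.72
tool_pos: [0.4251, -0.2073, 0.0441]
ee_rot: [-3.141, 0.001, 3.046]
wrist_force: [-0.6, -0.4, 2.0]
width: 0.028
finger_force: 29.7
```

Request:
servo_tool([
  [0,0,0,0,0,0,45],
  [0,0,0,0,0,0,45],
  [0,0,0,0,0,0,45],
  [0,0,0,0,0,0,45],
  [0,0,-0.2,0,0,0,45],
  [0,0,-0.6,0,0,0,45],
  [0,0,-1,0,0,0,45],
  [0,0,-1,0,0,0,45],
])

```text
time: 22.38
tool_pos: [0.4289, -0.2097, 0.1522]
ee_rot: [-3.134, 0.014, 3.047]
wrist_force: [1.0, -0.3, 1.3]
width: 0.0454
finger_force: 0.0
```

Request:
servo_tool([
  [0.05,0.3,-0.4,0,0,0,60],
  [0.05,0.6,-0.5,0,0,0,60],
  [0.05,0.87,-0.5,0,0,0,60],
])

```text
time: 22.63
tool_pos: [0.4301, -0.1197, 0.1982]
ee_rot: [-3.14, 0.009, 3.045]
wrist_force: [1.1, -0.3, -0.1]
width: 0.0592
finger_force: 0.0
```

Request:
servo_tool([
  [0.05,0.3,0,0,0,0,60],
  [0.05,0.6,0,0,0,0,60],
  [0.05,0.87,0,0,0,0,60],
])

```text
time: 22.88
tool_pos: [0.4313, -0.0314, 0.1936]
ee_rot: [3.141, 0.001, 3.046]
wrist_force: [-0.4, -0.3, -0.5]
width: 0.0599
finger_force: 0.0
```

Request:
servo_tool([
  [0.05,0.3,0,0,0,0,60],
  [0.05,0.6,0,0,0,0,60],
  [0.05,0.87,0,0,0,0,60],
  [0.05,0.87,0,0,0,0,60],
  [0.05,0.87,0,0,0,0,60],
  [0.05,0.87,0,0,0,0,60],
])

```text
time: 23.38
tool_pos: [0.4347, 0.0537, 0.1933]
ee_rot: [-3.141, -0.0, 3.047]
wrist_force: [0.5, 0.4, 0.4]
width: 0.0599
finger_force: 0.0
```

```bash
python3 - <<'E'
from fit import *
o,im,H=wrist('w6')
d=robot.find_in('bottle_center','wrist'); print(d)
M=cyl(.022,.050,.074)
m=rng(H,(100,120,40),(130,255,255)); x,y,w,hh=d[0]['extent']; k=np.zeros_like(m); k[int(y-hh/2-5):int(y+hh/2+5),int(x-w/2-5):int(x+w/2+5)]=255
cs=cv2.findContours(m&k,0,1)[0]; print([(cv2.contourArea(c),cv2.boundingRect(c)) for c in cs if cv2.contourArea(c)>20])
M2=np.vstack([cyl(.028,0,.05),cyl(.022,.05,.074)])
def lab(q,M): cv2.polylines(im,[np.int32(cv2.convexHull(np.float32(proj(place(M,(*q[:2],0)),'wrist'))))],1,(0,255,0),1)
from scipy.optimize import least_squares
def bb(q): p=proj(place(M2,(*q,0)),'wrist'); a,b=p.min(0),p.max(0); return np.r_[(a+b)/2-[x,y]]
q=least_squares(bb,[.4354,.0546]).x; print(q); lab(q,M2); lab(q,M); tell(o,q[0],q[1],.035,3.046)
im2=cv2.resize(im[100:400,160:500],None,fx=1.6,fy=1.6)
t=snap('top','t6')[270:380,400:530]; out=np.zeros((480,544+256,3),np.uint8); out[:,:544]=im2; out[:216,544:]=cv2.resize(t,(256,216))
cv2.imwrite('pics/w6b.png',out[:,:,::-1])
E
```

```text
[{'extent': [325.9, 223.6, 34.3, 49.2], 'conf': 0.84}]
[(615.5, (314, 218, 26, 31)), (77.5, (313, 204, 28, 12))]
[0.43382585 0.05599944]
pos [0.4347 0.0537 0.1933] yaw 3.047 shift [0.01  0.023 1.583] az 0.0 time 23.4
```

View pics/w6b.png

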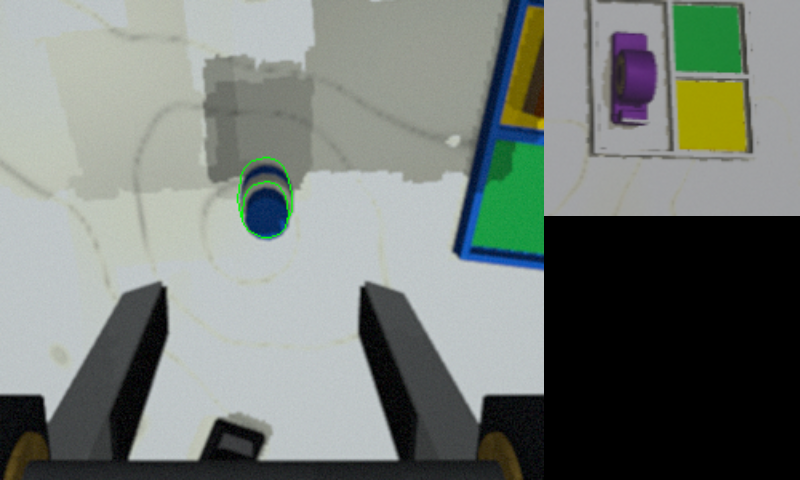

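The dispenser stands in the white tray's long bay (right inset). The bottle (245–290, 158–238 in the crop) is between the jaws to within about 1 mm, so I'm grasping it.

Request:
servo_tool([
  [0,0.02,0.4,0,0,0,60],
  [0,0.02,0.8,0,0,0,60],
  [0,0.02,0.9,0,0,0,60],
  [0,0.02,0.9,0,0,0,60],
])

```text
time: 23.87
tool_pos: [0.432, 0.0553, 0.0999]
ee_rot: [-3.141, -0.009, 3.045]
wrist_force: [-0.0, -0.4, 0.1]
width: 0.0597
finger_force: 0.0
```

Request:
servo_tool([
  [0,0,0.3,0,0,0,60],
  [0,0,0.5,0,0,0,60],
  [0,0,0.65,0,0,0,60],
  [0,0,0.69,0,0,0,60],
  [0,0,0.69,0,0,0,60],
  [0,0,0.69,0,0,0,60],
  [0,0,0.69,0,0,0,15],
  [0,0,0.69,0,0,0,15],
  [0,0,0.69,0,0,0,15],
  [0,0,0.69,0,0,0,15],
  [0,0,0.69,0,0,0,15],
  [0,0,0.69,0,0,0,15],
])

```text
time: 24.87
tool_pos: [0.4351, 0.0562, 0.0348]
ee_rot: [3.142, 0.0, 3.047]
wrist_force: [1.0, -0.1, 1.4]
width: 0.0272
finger_force: 30.0
```

Request:
servo_tool([
  [0,0,0,0,0,0,15],
  [0,0,0,0,0,0,15],
  [0,0,0,0,0,0,15],
])

```text
time: 25.12
tool_pos: [0.4351, 0.0562, 0.0348]
ee_rot: [3.142, 0.0, 3.046]
wrist_force: [-0.3, 0.2, 3.0]
width: 0.0274
finger_force: 30.0
```

Request:
servo_tool([
  [0,0,-0.3,0,0,0,15],
  [0,0,-0.7,0,0,0,15],
  [0,0,-1,0,0,0,15],
  [0,0,-1,0,0,0,15],
])

```text
time: 25.45
tool_pos: [0.4389, 0.0563, 0.1413]
ee_rot: [3.14, 0.013, 3.047]
wrist_force: [1.6, -0.2, 0.3]
width: 0.0277
finger_force: 30.0
```

Request:
servo_tool([
  [-0.12,-0.28,-0.2,0,0,0,15],
  [-0.12,-0.56,-0.2,0,0,0,15],
  [-0.12,-0.84,-0.2,0,0,0,15],
])

```text
time: 25.7
tool_pos: [0.4394, -0.0293, 0.1549]
ee_rot: [-3.141, 0.002, 3.048]
wrist_force: [0.5, 0.2, -0.6]
width: 0.0273
finger_force: 30.0
```

Request:
servo_tool([
  [-0.12,-0.28,0,0,0,0,15],
  [-0.12,-0.56,0,0,0,0,15],
  [-0.12,-0.84,0,0,0,0,15],
])

```text
time: 25.95
tool_pos: [0.4424, -0.1145, 0.1532]
ee_rot: [3.141, -0.001, 3.047]
wrist_force: [1.1, 0.8, 0.7]
width: 0.0277
finger_force: 30.0
```

Request:
servo_tool([
  [-0.12,-0.28,0,0,0,0,15],
  [-0.12,-0.56,0,0,0,0,15],
  [-0.12,-0.84,0,0,0,0,15],
])

```text
time: 26.2
tool_pos: [0.4463, -0.1993, 0.1531]
ee_rot: [3.141, -0.002, 3.047]
wrist_force: [1.4, 0.2, -0.5]
width: 0.0281
finger_force: 30.0
```

Request:
servo_tool([
  [-0.12,-0.28,0,0,0,0,15],
  [-0.12,-0.56,0,0,0,0,15],
  [-0.12,-0.84,0,0,0,0,15],
  [-0.12,-0.84,0,0,0,0,15],
  [-0.12,-0.84,0,0,0,0,15],
  [-0.12,-0.84,0,0,0,0,15],
])

```text
time: 26.7
tool_pos: [0.4504, -0.2821, 0.1534]
ee_rot: [3.14, -0.001, 3.046]
wrist_force: [-0.4, -0.0, -0.8]
width: 0.0277
finger_force: 30.0
```

```bash
python3 - <<'E'
from fit import *
o=robot.get_obs(); tell(o,.4532,-.2827,.0388,3.046)
E
```

```text
pos [ 0.4504 -0.2821  0.1534] yaw 3.046 shift [-0.03  -0.005  1.146] az 0.0 time 26.7
```

Request:
servo_tool([
  [-0.03,0,0.3,0,0,0,15],
  [-0.03,0,0.6,0,0,0,15],
  [-0.03,0,0.9,0,0,0,15],
  [-0.03,0,0.95,0,0,0,15],
  [-0.03,0,0.95,0,0,0,15],
])

```text
time: 27.12
tool_pos: [0.4522, -0.2806, 0.0568]
ee_rot: [3.138, -0.005, 3.048]
wrist_force: [0.3, 0.7, -0.4]
width: 0.0276
finger_force: 30.0
```

Request:
servo_tool([
  [0,0,0.08,0,0,0,15],
  [0,0,0.13,0,0,0,15],
  [0,0,0.16,0,0,0,15],
  [0,0,0.18,0,0,0,15],
  [0,0,0.19,0,0,0,15],
  [0,0,0.19,0,0,0,15],
  [0,0,0.19,0,0,0,15],
])

```text
time: 27.7
tool_pos: [0.4539, -0.2834, 0.0409]
ee_rot: [-3.141, 0.001, 3.046]
wrist_force: [0.3, -0.2, 0.3]
width: 0.0274
finger_force: 30.0
```

Request:
servo_tool([
  [0,0,0.01,0,0,0,15],
  [0,0,0.023,0,0,0,15],
  [0,0,0.023,0,0,0,15],
  [0,0,0.023,0,0,0,15],
])

```text
time: 28.03
tool_pos: [0.454, -0.2835, 0.0388]
ee_rot: [-3.141, 0.001, 3.046]
wrist_force: [-1.1, 1.0, 3.8]
width: 0.0279
finger_force: 30.0
```

Request:
servo_tool([
  [0,0,0,0,0,0,45],
  [0,0,0,0,0,0,45],
  [0,0,0,0,0,0,45],
  [0,0,0,0,0,0,45],
  [0,0,-0.2,0,0,0,45],
  [0,0,-0.6,0,0,0,45],
  [0,0,-1,0,0,0,45],
  [0,0,-1,0,0,0,45],
])

```text
time: 28.7
tool_pos: [0.4576, -0.2861, 0.1474]
ee_rot: [-3.133, 0.013, 3.047]
wrist_force: [1.0, -0.5, 0.9]
width: 0.045
finger_force: 0.0
```

Request:
servo_tool([
  [-0.22,0.3,-0.3,0,0,0,60],
  [-0.22,0.6,-0.6,0,0,0,60],
  [-0.22,0.93,-0.8,0,0,0,60],
  [-0.22,0.93,-0.8,0,0,0,60],
])

```text
time: 29.03
tool_pos: [0.4873, -0.1894, 0.224]
ee_rot: [-3.141, 0.01, 3.051]
wrist_force: [1.1, -1.1, 0.1]
width: 0.0601
finger_force: 0.0
```

Request:
servo_tool([
  [-0.22,0.3,0,0,0,0,60],
  [-0.22,0.6,0,0,0,0,60],
  [-0.22,0.93,0,0,0,0,60],
])

```text
time: 29.28
tool_pos: [0.5156, -0.102, 0.217]
ee_rot: [-3.141, -0.001, 3.045]
wrist_force: [0.5, 0.3, -0.5]
width: 0.06
finger_force: 0.0
```

Request:
servo_tool([
  [-0.22,0.3,0,0,0,0,60],
  [-0.22,0.6,0,0,0,0,60],
  [-0.22,0.93,0,0,0,0,60],
])

```text
time: 29.53
tool_pos: [0.5463, -0.0111, 0.2166]
ee_rot: [-3.141, -0.002, 3.046]
wrist_force: [0.9, 0.9, -0.0]
width: 0.0598
finger_force: 0.0
```

Request:
servo_tool([
  [-0.22,0.3,0,0,0,0,60],
  [-0.22,0.6,0,0,0,0,60],
  [-0.22,0.93,0,0,0,0,60],
])

```text
time: 29.78
tool_pos: [0.5771, 0.0793, 0.2164]
ee_rot: [-3.141, -0.002, 3.046]
wrist_force: [0.7, 0.4, 0.3]
width: 0.0601
finger_force: 0.0
```

Request:
servo_tool([
  [-0.22,0.3,0,0,0,0,60],
  [-0.22,0.6,0,0,0,0,60],
  [-0.22,0.93,0,0,0,0,60],
])

```text
time: 30.03
tool_pos: [0.608, 0.1697, 0.2162]
ee_rot: [-3.14, -0.002, 3.045]
wrist_force: [1.2, -0.3, 0.3]
width: 0.0604
finger_force: 0.0
```

Request:
servo_tool([
  [-0.22,0.3,0,0,0,0,60],
  [-0.22,0.6,0,0,0,0,60],
  [-0.22,0.93,0,0,0,0,60],
  [-0.22,0.93,0,0,0,0,60],
  [-0.22,0.93,0,0,0,0,60],
  [-0.22,0.93,0,0,0,0,60],
])

```text
time: 30.53
tool_pos: [0.6382, 0.259, 0.2171]
ee_rot: [-3.14, -0.001, 3.046]
wrist_force: [0.7, -0.3, 0.5]
width: 0.06
finger_force: 0.0
```

```bash
python3 - <<'E'
from fit import *
o,im,H=wrist('w7')
d=robot.find_in('glue_center','wrist'); print(d)
M=np.vstack([cyl(.029,0,.066),cyl(.03,.066,.096)])
h=hullmask(red(H)|rng(H,(6,80,30),(38,255,255)),d[0]['extent']); q,e=fit(M,{'wrist':h},[.638,.2615,0],False); print(q,e); tell(o,q[0],q[1],.044,3.046)
cv2.polylines(im,[np.int32(cv2.convexHull(np.float32(proj(place(M,(*q,0)),'wrist'))))],1,(0,255,0),1)
im2=cv2.resize(im[100:400,160:500],None,fx=1.6,fy=1.6)
t=snap('top','t7')[270:380,400:530]; out=np.zeros((480,544+256,3),np.uint8); out[:,:544]=im2; out[:216,544:]=cv2.resize(t,(256,216))
cv2.imwrite('pics/w7b.png',out[:,:,::-1])
E
```

```text
[{'extent': [329.3, 225.9, 33.6, 55.1], 'conf': 0.86}]
[0.63802858 0.26277503] 0.07792255849925567
pos [0.6382 0.259  0.2171] yaw 3.046 shift [0.003 0.04  1.731] az 0.0 time 30.5
```

View pics/w7b.png

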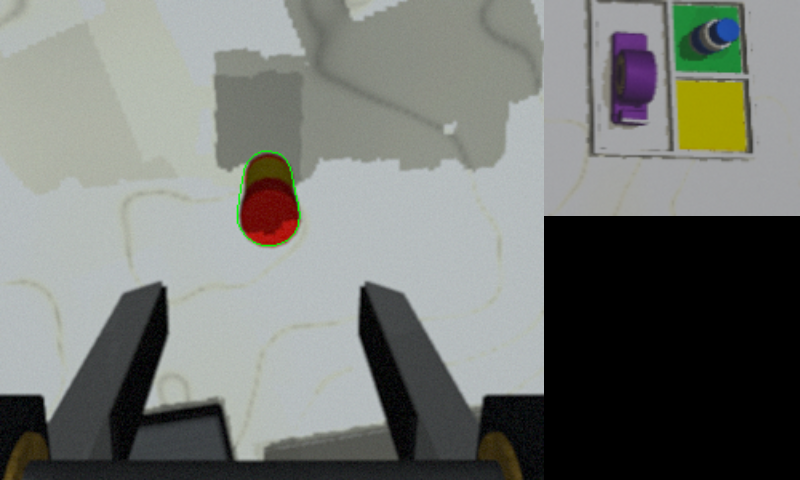

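The bottle stands in the green bay. The glue stick outline (238–300, 150–246) fits, so I'm grasping the glue stick.

Request:
servo_tool([
  [0,0.04,0.2,0,0,0,60],
  [0,0.04,0.5,0,0,0,60],
  [0,0.04,0.8,0,0,0,60],
  [0,0.04,0.95,0,0,0,60],
  [0,0.04,0.95,0,0,0,60],
])

```text
time: 31.1
tool_pos: [0.636, 0.2615, 0.1176]
ee_rot: [-3.138, -0.009, 3.045]
wrist_force: [0.2, -0.1, -1.7]
width: 0.0599
finger_force: 0.0
```

Request:
servo_tool([
  [0,0,0.3,0,0,0,60],
  [0,0,0.6,0,0,0,60],
  [0,0,0.75,0,0,0,60],
  [0,0,0.83,0,0,0,60],
  [0,0,0.85,0,0,0,60],
  [0,0,0.85,0,0,0,60],
  [0,0,0.85,0,0,0,15],
  [0,0,0.85,0,0,0,15],
  [0,0,0.85,0,0,0,15],
  [0,0,0.85,0,0,0,15],
  [0,0,0.85,0,0,0,15],
  [0,0,0.85,0,0,0,15],
])

```text
time: 32.1
tool_pos: [0.6389, 0.2638, 0.0389]
ee_rot: [3.141, 0.001, 3.046]
wrist_force: [0.4, 0.1, 1.7]
width: 0.0294
finger_force: 30.0
```

Request:
servo_tool([
  [0,0,0,0,0,0,15],
  [0,0,0,0,0,0,15],
  [0,0,0,0,0,0,15],
])

```text
time: 32.35
tool_pos: [0.6389, 0.2638, 0.0389]
ee_rot: [3.141, 0.001, 3.046]
wrist_force: [-0.5, -1.1, 3.7]
width: 0.0296
finger_force: 30.0
```

Request:
servo_tool([
  [0,0,-0.3,0,0,0,15],
  [0,0,-0.7,0,0,0,15],
  [0,0,-1,0,0,0,15],
  [0,0,-1,0,0,0,15],
])

```text
time: 32.68
tool_pos: [0.642, 0.265, 0.1471]
ee_rot: [3.136, 0.013, 3.047]
wrist_force: [-0.2, 0.1, 1.2]
width: 0.0297
finger_force: 30.0
```

Request:
servo_tool([
  [0.34,-0.3,-0.3,0,0,0,15],
  [0.34,-0.6,-0.3,0,0,0,15],
  [0.34,-0.93,-0.3,0,0,0,15],
  [0.34,-0.93,-0.3,0,0,0,15],
])

```text
time: 33.02
tool_pos: [0.5954, 0.1695, 0.1685]
ee_rot: [-3.138, 0.001, 3.042]
wrist_force: [0.7, -0.4, 0.3]
width: 0.0296
finger_force: 30.0
```

Request:
servo_tool([
  [0.34,-0.3,0,0,0,0,15],
  [0.34,-0.6,0,0,0,0,15],
  [0.34,-0.93,0,0,0,0,15],
])

```text
time: 33.27
tool_pos: [0.5509, 0.0852, 0.1658]
ee_rot: [3.142, -0.004, 3.049]
wrist_force: [0.7, -0.3, -0.1]
width: 0.0299
finger_force: 30.0
```

Request:
servo_tool([
  [0.34,-0.3,0,0,0,0,15],
  [0.34,-0.6,0,0,0,0,15],
  [0.34,-0.93,0,0,0,0,15],
])

```text
time: 33.52
tool_pos: [0.5083, -0.0045, 0.1666]
ee_rot: [3.141, -0.003, 3.048]
wrist_force: [0.7, -0.5, 1.0]
width: 0.0296
finger_force: 30.0
```

Request:
servo_tool([
  [0.34,-0.3,0,0,0,0,15],
  [0.34,-0.6,0,0,0,0,15],
  [0.34,-0.93,0,0,0,0,15],
])

```text
time: 33.77
tool_pos: [0.4659, -0.0939, 0.1668]
ee_rot: [3.14, -0.002, 3.047]
wrist_force: [2.2, 0.4, -0.7]
width: 0.0294
finger_force: 30.0
```

Request:
servo_tool([
  [0.34,-0.3,0,0,0,0,15],
  [0.34,-0.6,0,0,0,0,15],
  [0.34,-0.93,0,0,0,0,15],
])

```text
time: 34.02
tool_pos: [0.4234, -0.1833, 0.167]
ee_rot: [3.14, -0.001, 3.047]
wrist_force: [0.6, -0.6, -0.4]
width: 0.03
finger_force: 30.0
```

Request:
servo_tool([
  [0.34,-0.3,0,0,0,0,15],
  [0.34,-0.6,0,0,0,0,15],
  [0.34,-0.93,0,0,0,0,15],
  [0.34,-0.93,0,0,0,0,15],
  [0.34,-0.93,0,0,0,0,15],
  [0.34,-0.93,0,0,0,0,15],
])

```text
time: 34.52
tool_pos: [0.3824, -0.2717, 0.1673]
ee_rot: [3.14, -0.001, 3.046]
wrist_force: [0.1, 0.1, -0.7]
width: 0.0296
finger_force: 30.0
```

```bash
python3 - <<'E'
from fit import *
o=robot.get_obs(); tell(o,.3806,-.2757,.0429,3.046)
E
```

```text
pos [ 0.3824 -0.2717  0.1673] yaw 3.046 shift [ 0.013 -0.044  1.244] az 0.0 time 34.5
```

Request:
servo_tool([
  [0.01,-0.04,0.3,0,0,0,15],
  [0.01,-0.04,0.6,0,0,0,15],
  [0.01,-0.04,0.9,0,0,0,15],
  [0.01,-0.04,1,0,0,0,15],
  [0.01,-0.04,1,0,0,0,15],
])

```text
time: 34.93
tool_pos: [0.3796, -0.2732, 0.0649]
ee_rot: [3.137, -0.006, 3.048]
wrist_force: [-0.2, -0.0, -0.6]
width: 0.0294
finger_force: 30.0
```

Request:
servo_tool([
  [0,0,0.08,0,0,0,15],
  [0,0,0.15,0,0,0,15],
  [0,0,0.2,0,0,0,15],
  [0,0,0.23,0,0,0,15],
  [0,0,0.235,0,0,0,15],
  [0,0,0.235,0,0,0,15],
  [0,0,0.235,0,0,0,15],
])

```text
time: 35.52
tool_pos: [0.3813, -0.2766, 0.0451]
ee_rot: [-3.141, 0.001, 3.046]
wrist_force: [1.1, 0.5, -0.0]
width: 0.0296
finger_force: 30.0
```

Request:
servo_tool([
  [0,0,0.01,0,0,0,15],
  [0,0,0.023,0,0,0,15],
  [0,0,0.023,0,0,0,15],
  [0,0,0.023,0,0,0,15],
])

```text
time: 35.85
tool_pos: [0.3814, -0.2766, 0.0429]
ee_rot: [-3.141, 0.001, 3.046]
wrist_force: [0.0, -0.5, 2.8]
width: 0.0294
finger_force: 30.0
```

Request:
servo_tool([
  [0,0,0,0,0,0,45],
  [0,0,0,0,0,0,45],
  [0,0,0,0,0,0,45],
  [0,0,0,0,0,0,45],
  [0,0,-0.2,0,0,0,45],
  [0,0,-0.6,0,0,0,45],
  [0,0,-1,0,0,0,45],
  [0,0,-1,0,0,0,45],
])

```text
time: 36.52
tool_pos: [0.3846, -0.2794, 0.151]
ee_rot: [-3.132, 0.012, 3.047]
wrist_force: [0.7, -1.1, 1.7]
width: 0.0448
finger_force: 0.0
```

Request:
servo_tool([
  [0,0,-0.3,0,0,0,45],
  [0,0,-0.6,0,0,0,45],
  [0,0,-0.8,0,0,0,45],
  [0,0,-0.8,0,0,0,45],
])

```text
time: 36.85
tool_pos: [0.3828, -0.2779, 0.2276]
ee_rot: [-3.136, 0.008, 3.047]
wrist_force: [0.2, -0.0, -0.4]
width: 0.0446
finger_force: 0.0
```

Request:
servo_tool([
  [0,0.3,0,0,0,0,60],
  [0,0.6,0,0,0,0,60],
  [0,0.95,0,0,0,0,60],
])

```text
time: 37.1
tool_pos: [0.3896, -0.1812, 0.2207]
ee_rot: [3.141, -0.002, 3.044]
wrist_force: [1.8, 0.3, -0.1]
width: 0.0594
finger_force: 0.0
```

Request:
servo_tool([
  [0,0.3,0,0,0,0,60],
  [0,0.6,0,0,0,0,60],
  [0,0.95,0,0,0,0,60],
])

```text
time: 37.35
tool_pos: [0.3985, -0.086, 0.2207]
ee_rot: [3.141, -0.002, 3.045]
wrist_force: [0.9, -0.0, -0.5]
width: 0.0601
finger_force: 0.0
```

Request:
servo_tool([
  [0,0.3,0,0,0,0,60],
  [0,0.6,0,0,0,0,60],
  [0,0.8,0,0,0,0,60],
  [0,0.8,0,0,0,0,60],
  [0,0.8,0,0,0,0,60],
])

```text
time: 37.77
tool_pos: [0.4063, -0.0069, 0.2211]
ee_rot: [-3.141, -0.002, 3.049]
wrist_force: [-0.3, -0.4, 0.4]
width: 0.0601
finger_force: 0.0
```

```bash
python3 - <<'E'
from h import *
t=snap('top','t8')[100:400,120:540]; s=snap('scene','s8')[130:430,100:500]
cv2.imwrite('pics/f.png',np.vstack([cv2.resize(t,(420,300)),cv2.resize(s,(420,300))])[:,:,::-1]); print(robot.get_obs()['time'])
E
```

```text
37.8667
```

View pics/f.png

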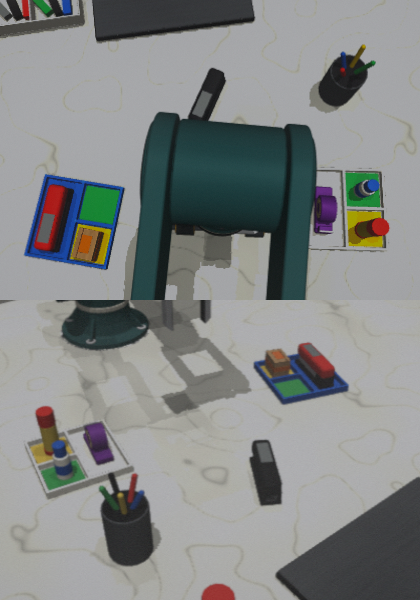

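The final views show all five items upright in their bays: stapler and carton in the blue tray (75,220), dispenser, bottle and glue stick in the white tray (350,210). The black stapler and pen cup haven't moved, and the arm is clear of everything.

```bash
python3 -c "
from bench import robot
print(robot.close_job())"
```

```text
the job is handed in; nothing more can be done
None
```

I filled the blue tray completely before starting on the white one, all five items stand upright in their bays, the black stapler and pen cup were left alone, and the job was handed in at about 38 s.

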